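# Lean the drilled aluminium bar on the drain stand

## Robot

A 6-joint arm with a two-finger parallel gripper is mounted at the origin on the work surface. World frame = base frame: x ahead of the robot, y to its left, z up, the work surface at z = 0. Lengths are in m, angles in rad, forces in N, time in s.
With the tool pointing down it reaches from about 0.35 to 0.95 m from the base axis. Payload 17.4 kg.
Tool frame: the origin (TCP) lies on the mounting face of the last link; the fingertips stand 186 mm ahead of it and the grasp point (between the pads) lies 167 mm ahead of it; z points along the fingers, y is the direction in which the jaws open and shut (so a half turn about z gives the same grasp; the last joint's range is limited). The gripper opens to 93 mm and grips with 3 to 60 N. Pads are 15 mm wide; open, the fingers measure 128 mm over their backs; the gripper's body (75 mm by 188 mm) begins 65 mm behind the grasp point.
Start: joints at [-1.196, 0.116, 1.442, -0, 1.584, -0.038], TCP at [0.271, -0.618, 0.405] pointing down, gripper open.
Joint ranges: [-2.83, 2.83], [-0.83, 2.19], [0.07, 2.5], [-1.14, 4.28], [0.01, 3], [-2.97, 2.97]. Speed limits (rad/s): [1.89, 1.89, 2.22, 3.14, 3.14, 3.14].

## Interface

Orientations are given as a unit quaternion [w, x, y, z].
In Python, from bench import sense, capture, get_calibration, hand_in gives the robot as it stands.
- The arm moves only by the tool arm_command, never from a script. Its argument "increments" is a list of rows, each an object with "jaw": the opening, from -1 (shut) to 1 (fully open); "travel": the shift along the tool's x, y, z in m, a list of three; "angular": the turn, a rotation vector about the tool's x, y, z in rad, a list of three. In form: [{"jaw": jaw, "travel": [tx, ty, tz], "angular": [ax, ay, az]}, ...]. A call has 1 to 20 rows; each row shifts and turns the commanded pose from where the row before left it, along the tool's axes as they then stand; what a row does not reach is not made up. A row lasts 1/10 s, in which the tool goes at most 50 mm and 8.59 degrees, less where a joint would pass 70% of its speed; a pose out of reach is approached as far as the arm can. A call is refused whole if a number of a shift passes 0.05 or a number of a turn 0.15, either way. A call with a gripper value outside its range is refused whole. The fingers move at their own pace and stop on an object; "newtons" is the grip in N (left out, the last holds). Time passes only in rows, so rows that do not move let the fingers close. It gives the time, the measured TCP pose, the force and the opening at its end, in the units of the state.
- sense(): the state, without advancing time (a new reading comes with each control period).
- capture(name): name is "side" or "top" or "wrist"; returns (picture, depth): 400x640x3 uint8, red, green, blue; 400x640 float32, m along the optical axis (not along the pixel's ray), 0 where there is no reading.
- get_calibration(name): a dict with "K" (3x3 intrinsics, pixels), "xyz" and "rotation" of the camera in the world; the wrist camera has in their place "T_tool_cam" (4x4, takes a point from camera to tool coordinates, whose origin is the TCP and whose axes are the flange's). Camera axes: x right, y down, z forward; pixel columns grow to the right and rows downward; lengths in m; the calibration is good to about 2 mm. The wrist camera is an equidistant fisheye: a pixel r from the principal point sees the ray r / f radians off the axis. A picture is of the moment at which its call begins: read the wrist's pose just before it. get_calibration takes no time and is no camera call.
- hand_in(): hands the job in, once; it reports no verdict.
The state is a dict: "time_s": time; "joint_pos": joint angles; "qd": joint speeds; "tau": joint torques, N m; "tcp_pos": TCP position; "tcp_rot": TCP orientation; "ft_force": force on the tool from outside, world axes, zero at the start; "ft_torque": the same for the moment, N m; "width": finger opening in m.
Only numpy, scipy, OpenCV 4.12 (cv2) and the standard library are available. Lean on these libraries where they do the work, as an engineer would, in place of code of your own. Each camera call takes 0.05 s, during which the arm holds its last target.

## Task

Take the drilled aluminium bar out of the blue rack and lean it, squarely and roughly in the middle, on the drain stand: its foot on the stand's floor against the yellow stop, its upper part resting back against the white wall. Let go only once its foot is down on the stand's floor, and leave the brass and the black bar in the rack.

Things in the scene. Friction and masses are not known exactly. Their poses are not given: they have to be found in the camera images.
- alu_bar: silvery aluminium bar, black round holes along its broad faces: 40 mm wide (its x), 14 thick (y), 180 long (z), about 0.27 kg. Origin: centre of its foot (lower end face). Stands upright in one of three slots of a fixed blue rack, foot 10 mm and top 190 mm above the table, upper 145 mm free. Grip it across the 40 mm near its top, lift straight up.
- stand: fixed stand, open sides. Origin: table height, mid-gap; x from white wall to yellow stop, y along them. Floor top at z 10 mm. Wall: face at x -25 mm, 12 thick, top z 105. Stop: inner face at x +25, 14 thick, top z 32. Both reach y -85 to 85. Foot at the stop and back on the wall's top edge, the bar leans about 21 degrees to -x. Friction holds it: the foot does not slide to the stop by itself.
- brass_bar: plain brass bar, same size and axes as the aluminium bar, 0.85 kg, origin at the centre of its foot. Stays upright in its slot. The rack is a blue block 90 x 210 x 45 mm high; slots 35 mm deep, 65 mm apart along the bars' thickness, about 5 mm looser than the bars.
- black_bar: black plastic bar with grey holes, same size and axes as the aluminium bar, origin at the centre of its foot. Stays upright in its slot of the rack.

How it is judged:
By the outcome, as a careful person would: the job done as asked, in the order asked, and still so for the second after the job is handed in, with the robot touching nothing.
It also fails if it takes over 45 s, if anything falls off the work surface, if the arm or the gripper's body presses on something with over 40 N, if the wrist force passes 120 N, or if a joint passes its speed limit or range.

## Working session

There is one attempt and no reset: what is moved stays moved. The work goes in short steps, Python scripts to look and compute and a tool call to move; the robot and the scene stay as the last step left them, time stands still between calls to the robot, and variables do not carry over. Pictures are saved under pics/ and viewed, and the job is handed in when it is done.

Besides the shell and the picture viewer there is one more tool, called after "Emit:" as name(argument=value, ...), one argument or row to a line, values as JSON. arm_command: Moves the arm, as the interface text tells. Its arguments: {"type":"object","properties":{"increments":{"type":"array"},"newtons":{"type":"number"}},"required":["increments"]}

```bash
mkdir -p pics; python3 - <<'E'
from bench import *
import cv2,numpy as np
s=sense();print({k:np.round(v,4).tolist() for k,v in s.items()})
for n in("top","side"):
    c=get_calibration(n);print(n,c)
    p,d=capture(n);np.savez(f"{n}0.npz",p=p,d=d);cv2.imwrite(f"pics/{n}0.png",p[...,::-1])
print(get_calibration("wrist"))
E
```

```text
{'time_s': 0.0, 'joint_pos': [-1.1958, 0.1165, 1.4423, 0.0, 1.584, -0.0378], 'qd': [0.0008, 0.0002, -0.0016, 0.0012, -0.0008, 0.0019], 'tau': [-0.0029, -72.1259, -62.2615, 0.0779, 0.0236, -0.0001], 'tcp_pos': [0.2708, -0.6183, 0.404], 'tcp_rot': [-0.0006, 0.9788, 0.2049, -0.0001], 'ft_force': [0.1557, 0.0087, 0.6542], 'ft_torque': [0.0508, 0.0078, -0.01], 'width': 0.0931}
top {'K': array([[458.09024281,   0.        , 322.60690593],
       [  0.        , 458.09024281, 202.01201732],
       [  0.        ,   0.        ,   1.        ]]), 'xyz': array([0.4566849 , 0.03750439, 1.14822471]), 'rotation': array([ 0.02281095, -0.6999773 ,  0.7127106 , -0.03943389])}
side {'K': array([[361.56167815,   0.        , 319.60872632],
       [  0.        , 361.56167815, 197.24926704],
       [  0.        ,   0.        ,   1.        ]]), 'xyz': array([ 0.36945193, -0.51930797,  0.54610916]), 'rotation': array([-0.39944085,  0.90415126, -0.13753881,  0.06356557])}
{'K': array([[309.70691629,   0.        , 320.44111353],
       [  0.        , 309.70691629, 197.62031615],
       [  0.        ,   0.        ,   1.        ]]), 'T_tool_cam': array([[ 9.97808574e-04, -9.57400934e-01, -2.88760206e-01,
         7.97186402e-02],
       [ 9.99999470e-01,  1.02804412e-03,  4.69512078e-05,
        -9.24248977e-04],
       [ 2.51907103e-04, -2.88760100e-01,  9.57401453e-01,
         2.04500827e-02],
       [ 0.00000000e+00,  0.00000000e+00,  0.00000000e+00,
         1.00000000e+00]])}
```

View pics/top0.png

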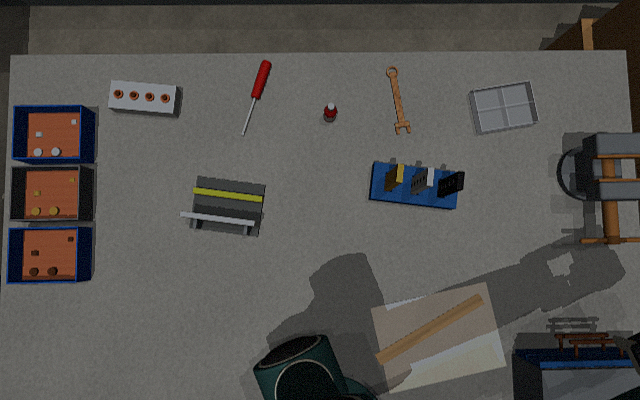

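View pics/side0.png

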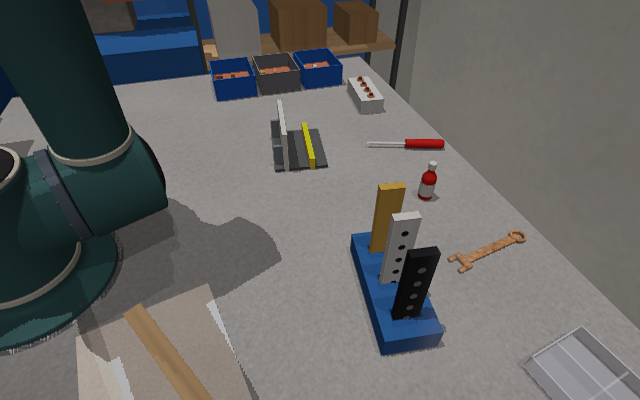

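The top view has the stand at about (228,207), with the yellow stop at its upper side and the white wall at its lower side. The rack is at about (415,185), with the bars from left to right brass, aluminium and black. The side view confirms the aluminium bar is in the middle slot.

```bash
cat > h.py <<'E'
import numpy as np,cv2
from scipy.spatial.transform import Rotation as R
from bench import *
def rot(q): return R.from_quat([q[1],q[2],q[3],q[0]]).as_matrix()
def cloud(n,d):
    c=get_calibration(n);K=c["K"];v,u=np.mgrid[:d.shape[0],:d.shape[1]]
    P=np.stack([(u-K[0,2])/K[0,0]*d,(v-K[1,2])/K[1,1]*d,d],-1)
    W=P@rot(c["rotation"]).T+np.array(c["xyz"]); W[d<=0]=np.nan
    return W
def rect(xy):
    r=cv2.minAreaRect((xy*1000).astype(np.float32));return r
E
python3 - <<'E'
from h import *
for n in("top","side"):
    f=np.load(f"{n}0.npz");p,d=f["p"],f["d"];W=cloud(n,d)
    hsv=cv2.cvtColor(p,cv2.COLOR_RGB2HSV)
    sl={"top":dict(rack=(slice(150,215),slice(360,475)),stand=(slice(165,245),slice(170,275))),
        "side":dict(rack=(slice(175,360),slice(340,450)),stand=(slice(90,180),slice(265,335)))}[n]
    print(n,"table z",np.nanmedian(W[250:260,200:260,2]) if n=="top" else np.nanmedian(W[170:200,200:250,2]))
    M=W[sl["rack"]].reshape(-1,3);h=hsv[sl["rack"]].reshape(-1,3)
    rg=p[sl["rack"]].reshape(-1,3)
    k=(M[:,2]>.17)&(M[:,2]<.21)
    print("tops n",k.sum(), "z99",np.nanpercentile(M[:,2],99))
    # clusters by image components
    H=(W[...,2]>.175)&(W[...,2]<.21);m=np.zeros(H.shape,np.uint8);m[sl["rack"]]=H[sl["rack"]]
    c,l,st,ce=cv2.connectedComponentsWithStats(m)
    for i in range(1,c):
        if st[i,4]>15:
            q=W[l==i];print(" comp",st[i],np.round(np.mean(q,0),4),rect(q[:,:2]),p[l==i].mean(0).round())
    blue=(h[:,0]>100)&(h[:,0]<125)&(h[:,1]>120)&(abs(M[:,2]-.045)<.006)
    print(" rack top",blue.sum(),np.median(M[blue,2]),rect(M[blue,:2]))
    M=W[sl["stand"]].reshape(-1,3);h=hsv[sl["stand"]].reshape(-1,3)
    y=(h[:,0]>20)&(h[:,0]<35)&(h[:,1]>120)
    print(" yellow",y.sum(),np.nanpercentile(M[y,2],[10,50,90]),rect(M[y&(abs(M[:,2]-.032)<.006),:2]))
    w=(abs(M[:,2]-.105)<.007);print(" wall",w.sum(),np.median(M[w,2]),rect(M[w,:2]))
    fl=(abs(M[:,2]-.01)<.004);print(" floor",fl.sum(),rect(M[fl&(h[:,2]<90),:2]))
E
```

```text
top table z 0.000275313211323569
tops n 503 z99 0.19128596355037236
 comp [395 164   9  20 150] [ 0.5993 -0.1495  0.1885] ((600.1595458984375, -150.51412963867188), (14.51211929321289, 40.569820404052734), 82.49552154541016) [110.  95.  41.]
 comp [425 168  10  20 155] [ 0.5906 -0.2134  0.1883] ((590.8909912109375, -214.42010498046875), (14.691309928894043, 39.773258209228516), 81.0133056640625) [107. 109. 111.]
 comp [454 171  11  20 163] [ 0.5817 -0.2774  0.1878] ((582.128173828125, -278.7416076660156), (14.886126518249512, 40.52925109863281), 81.55585479736328) [15. 15. 16.]
 rack top 1937 0.044773469173571945 ((591.0873413085938, -214.74371337890625), (210.3937225341797, 90.7663803100586), 81.9579086303711)
 yellow 463 [0.01180337 0.03172517 0.03472351] ((576.9674682617188, 243.12290954589844), (169.11080932617188, 14.237120628356934), 81.41676330566406)
 wall 404 0.10515537005514675 ((514.8517456054688, 252.76409912109375), (170.65928649902344, 12.12743091583252), 81.35628509521484)
 floor 2470 ((550.3724365234375, 247.13641357421875), (170.24217224121094, 130.03347778320312), 8
[... 434 characters left out ...]
8.]
 comp [405 246  36  20 522] [ 0.5811 -0.2846  0.1866] ((582.677490234375, -282.18194580078125), (15.783639907836914, 40.098243713378906), 82.3424301147461) [23. 22. 23.]
 rack top 3253 0.04521172436684717 ((592.0931396484375, -218.11834716796875), (211.13809204101562, 90.84602355957031), 81.96366119384766)
 yellow 309 [0.01121458 0.03125855 0.03286788] ((577.3134155273438, 237.76644897460938), (169.2584228515625, 14.103322982788086), 81.39550018310547)
 wall 195 0.10485400629771402 ((515.329345703125, 247.51376342773438), (169.2831268310547, 12.025753021240234), 81.44203186035156)
 floor 1326 ((568.1058349609375, 369.1005859375), (426.249755859375, 129.68043518066406), 82.25459289550781)
```

```bash
python3 - <<'E'
import cv2
p=cv2.imread("pics/top0.png");a=cv2.resize(p[150:220,360:475],None,fx=6,fy=6,interpolation=0);cv2.imwrite("pics/c1.png",a)
p=cv2.imread("pics/top0.png");a=cv2.resize(p[165:245,170:280],None,fx=6,fy=6,interpolation=0);cv2.imwrite("pics/c2.png",a)
E
```

```text
(no output)
```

View pics/c1.png

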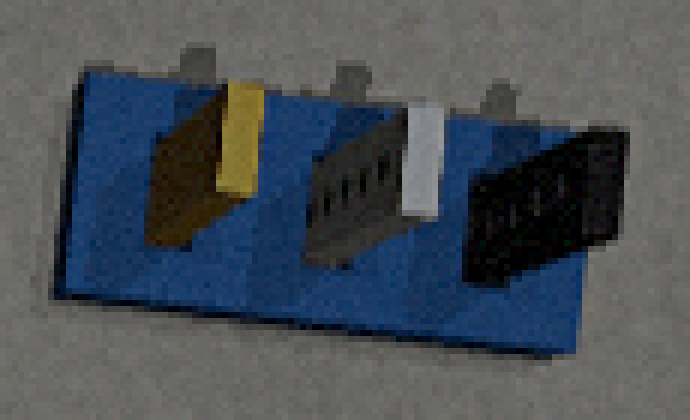

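View pics/c2.png

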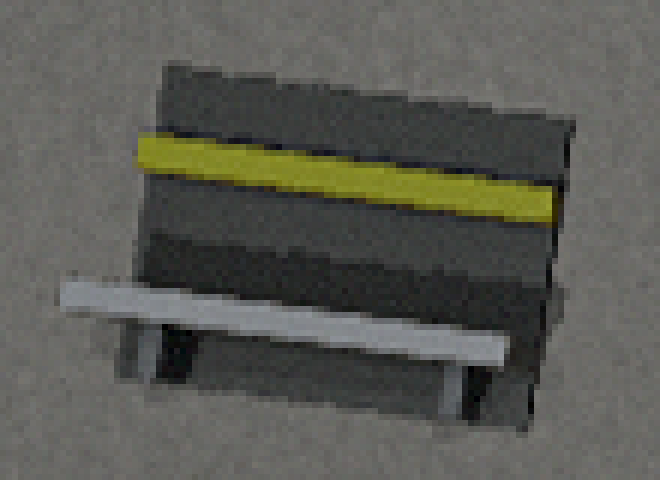

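Emit:
arm_command(
  increments=[
    {"jaw": 1,"travel": [0.0325,-0.0171,-0.01],"angular": [0,0,0]},
    {"jaw": 1,"travel": [0.0325,-0.0171,-0.01],"angular": [0,0,0]},
    {"jaw": 1,"travel": [0.0325,-0.0171,0],"angular": [0,0,0]},
    {"jaw": 1,"travel": [0.0325,-0.0171,0],"angular": [0,0,0]},
    {"jaw": 1,"travel": [0.0325,-0.0171,0],"angular": [0,0,0]},
    {"jaw": 1,"travel": [0.0325,-0.0171,0],"angular": [0,0,0]},
    {"jaw": 1,"travel": [0.0325,-0.0171,0],"angular": [0,0,0]},
    {"jaw": 1,"travel": [0.0325,-0.0171,0],"angular": [0,0,0]},
    {"jaw": 1,"travel": [0.0325,-0.0171,0],"angular": [0,0,0]},
    {"jaw": 1,"travel": [0.0325,-0.0171,0],"angular": [0,0,0]},
    {"jaw": 1,"travel": [0.0325,-0.0171,0],"angular": [0,0,0]},
    {"jaw": 1,"travel": [0.0325,-0.0171,0],"angular": [0,0,0]},
    {"jaw": 1,"travel": [0.0325,-0.0171,0],"angular": [0,0,0]},
    {"jaw": 1,"travel": [0.0325,-0.0171,0],"angular": [0,0,0]},
  ],
)

```text
time_s: 1.5
tcp_pos: [0.5923, -0.2151, 0.4245]
tcp_rot: [-0.0, 0.979, 0.205, -0.0]
ft_force: [0.3, 0.2, -0.1]
width: 0.0926
```

Emit:
arm_command(
  increments=[
    {"jaw": 1,"travel": [0,0,0],"angular": [0,0,-0.1]},
    {"jaw": 1,"travel": [0,0,0],"angular": [0,0,-0.1]},
    {"jaw": 1,"travel": [0,0,0],"angular": [0,0,-0.1]},
    {"jaw": 1,"travel": [0,0,0],"angular": [0,0,-0.1]},
    {"jaw": 1,"travel": [0,0,0],"angular": [0,0,-0.1]},
    {"jaw": 1,"travel": [0,0,0],"angular": [0,0,-0.1]},
    {"jaw": 1,"travel": [0,0,0],"angular": [0,0,-0.1]},
    {"jaw": 1,"travel": [0,0,0],"angular": [0,0,-0.1]},
    {"jaw": 1,"travel": [0,0,0],"angular": [0,0,-0.1]},
    {"jaw": 1,"travel": [0,0,0],"angular": [0,0,-0.1]},
    {"jaw": 1,"travel": [0,0,0],"angular": [0,0,-0.014]},
    {"jaw": 1,"travel": [0,0,0],"angular": [0,0,0]},
    {"jaw": 1,"travel": [0,0,0],"angular": [0,0,0]},
    {"jaw": 1,"travel": [0,0,0],"angular": [0,0,0]},
  ],
)

```text
time_s: 2.9
tcp_pos: [0.5915, -0.2165, 0.4247]
tcp_rot: [-0.0, 0.757, 0.654, -0.0]
ft_force: [0.0, -0.1, 0.4]
width: 0.0931
```

```bash
python3 - <<'E'
from h import *
s=sense();T=rot(s["tcp_rot"]);print(s["time_s"],s["tcp_pos"],s["joint_pos"],"\n",T.round(4))
p,d=capture("wrist");np.savez("w1.npz",p=p,d=d,T=T,t=s["tcp_pos"]);cv2.imwrite("pics/w1.png",p[...,::-1])
E
```

```text
2.9 [ 0.59152737 -0.21648211  0.42469234] [-3.91329148e-01  1.37266107e-02  1.51671318e+00  1.84752119e-05
  1.61123304e+00 -2.45808576e-01] 
 [[ 1.450e-01  9.894e-01 -1.000e-04]
 [ 9.894e-01 -1.450e-01  0.000e+00]
 [ 0.000e+00 -1.000e-04 -1.000e+00]]
```

View pics/w1.png

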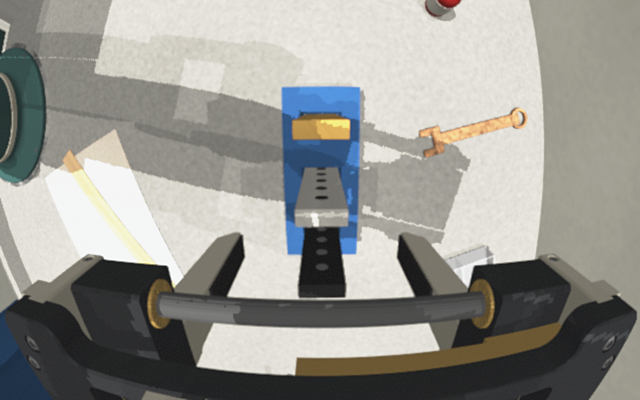

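The wrist view has the aluminium bar top at about (322,217), between the fingertips at (235,240) and (405,240). Brass is at (322,128), and black at about (322,270).

```bash
cat >> h.py <<'E'
def wcloud(d,T,t):
    c=get_calibration("wrist");K=c["K"];v,u=np.mgrid[:400,:640]
    x=(u-K[0,2])/K[0,0];y=(v-K[1,2])/K[1,1];r=np.hypot(x,y)+1e-9
    k=np.where(r<1.4,np.tan(np.minimum(r,1.4)),np.nan)/r
    P=np.stack([x*k*d,y*k*d,d],-1);X=c["T_tool_cam"]
    W=(P@X[:3,:3].T+X[:3,3]);W[d<=0]=np.nan
    return W,W@T.T+t
E
python3 - <<'E'
from h import *
f=np.load("w1.npz");L,W=wcloud(f["d"],f["T"],f["t"])
m=((W[...,2]>.18)&(W[...,2]<.2)).astype(np.uint8)
c,l,st,ce=cv2.connectedComponentsWithStats(m)
for i in range(1,c):
    if st[i,4]>80: q=W[l==i];print(st[i],np.median(q,0).round(4),rect(q[:,:2]),rect(L[l==i][:,:2]))
b=f["p"];h=cv2.cvtColor(b,cv2.COLOR_RGB2HSV);k=(abs(W[...,2]-.045)<.005)&(h[...,0]>100)&(h[...,0]<125)&(h[...,1]>120);print(rect(W[k][:,:2]))
E
```

```text
[ 292  119   58   21 1146] [ 0.5997 -0.1512  0.1895] ((599.812255859375, -151.39552307128906), (14.087359428405762, 39.74440002441406), 81.78490447998047) ((65.5912094116211, -1.2234058380126953), (39.744346618652344, 14.087400436401367), 89.87738037109375)
[ 294  205   55   22 1174] [ 0.5911 -0.2139  0.1893] ((591.0093994140625, -215.50901794433594), (15.005936622619629, 40.46491622924805), 81.22312927246094) ((0.8788313865661621, -0.6361656188964844), (15.005681037902832, 40.46508026123047), 0.44099974632263184)
[297 278  50  20 929] [ 0.5825 -0.2768  0.1892] ((581.920166015625, -279.4400939941406), (15.343754768371582, 40.34958267211914), 81.4939956665039) ((-63.69446563720703, -0.35901832580566406), (15.34377670288086, 40.34957504272461), 0.16838222742080688)
((55.0565185546875, -470.7613525390625), (1371.86669921875, 220.61155700683594), 25.47357749938965)
```

Emit:
arm_command(
  increments=[
    {"jaw": 1,"travel": [0.001,-0.0005,0.01],"angular": [0,0,0]},
    {"jaw": 1,"travel": [0,0,0.01],"angular": [0,0,0]},
    {"jaw": 1,"travel": [0,0,0.01],"angular": [0,0,0]},
    {"jaw": 1,"travel": [0,0,0.01],"angular": [0,0,0]},
    {"jaw": 1,"travel": [0,0,0.01],"angular": [0,0,0]},
    {"jaw": 1,"travel": [0,0,0.01],"angular": [0,0,0]},
    {"jaw": 1,"travel": [0,0,0.01],"angular": [0,0,0]},
    {"jaw": 1,"travel": [0,0,0.01],"angular": [0,0,0]},
    {"jaw": 1,"travel": [0,0,0.003],"angular": [0,0,0]},
    {"jaw": 1,"travel": [0,0,0],"angular": [0,0,0]},
    {"jaw": 1,"travel": [0,0,0],"angular": [0,0,0]},
  ],
  newtons=35,
)

```text
time_s: 4.05
tcp_pos: [0.5912, -0.2155, 0.3422]
tcp_rot: [0.0, 0.756, 0.654, 0.0]
ft_force: [0.4, 0.2, -0.3]
width: 0.0928
```

Emit:
arm_command(
  increments=[
    {"jaw": 0,"travel": [0,0,0],"angular": [0,0,0]},
    {"jaw": -0.5,"travel": [0,0,0],"angular": [0,0,0]},
    {"jaw": -1,"travel": [0,0,0],"angular": [0,0,0]},
    {"jaw": -1,"travel": [0,0,0],"angular": [0,0,0]},
    {"jaw": -1,"travel": [0,0,0],"angular": [0,0,0]},
    {"jaw": -1,"travel": [0,0,0],"angular": [0,0,0]},
    {"jaw": -1,"travel": [0,0,0],"angular": [0,0,0]},
    {"jaw": -1,"travel": [0,0,0],"angular": [0,0,0]},
    {"jaw": -1,"travel": [0,0,0],"angular": [0,0,0]},
    {"jaw": -1,"travel": [0,0,0],"angular": [0,0,0]},
  ],
  newtons=35,
)

```text
time_s: 5.05
tcp_pos: [0.5912, -0.2154, 0.3417]
tcp_rot: [-0.0, 0.756, 0.654, -0.0]
ft_force: [0.0, -0.1, -0.2]
width: 0.04
```

Emit:
arm_command(
  increments=[
    {"jaw": -1,"travel": [0,0,-0.005],"angular": [0,0,0]},
    {"jaw": -1,"travel": [0,0,-0.01],"angular": [0,0,0]},
    {"jaw": -1,"travel": [0,0,-0.01],"angular": [0,0,0]},
    {"jaw": -1,"travel": [0,0,-0.01],"angular": [0,0,0]},
    {"jaw": -1,"travel": [0,0,-0.01],"angular": [0,0,0]},
    {"jaw": -1,"travel": [0,0,-0.01],"angular": [0,0,0]},
    {"jaw": -1,"travel": [0,0,-0.015],"angular": [0,0,0]},
    {"jaw": -1,"travel": [0,0,-0.02],"angular": [0,0,0]},
    {"jaw": -1,"travel": [0,0,-0.02],"angular": [0,0,0]},
    {"jaw": -1,"travel": [0,0,-0.02],"angular": [0,0,0]},
    {"jaw": -1,"travel": [0,0,-0.02],"angular": [0,0,0]},
    {"jaw": -1,"travel": [0,0,-0.02],"angular": [0,0,0]},
    {"jaw": -1,"travel": [0,0,-0.02],"angular": [0,0,0]},
    {"jaw": -1,"travel": [0,0,-0.02],"angular": [0,0,0]},
    {"jaw": -1,"travel": [0,0,-0.01],"angular": [0,0,0]},
    {"jaw": -1,"travel": [0,0,0],"angular": [0,0,0]},
    {"jaw": -1,"travel": [0,0,0],"angular": [0,0,0]},
  ],
)

```text
time_s: 6.75
tcp_pos: [0.5913, -0.2155, 0.561]
tcp_rot: [-0.0, 0.756, 0.654, -0.0]
ft_force: [-0.6, 0.0, -4.0]
width: 0.0401
```

```bash
python3 - <<'E'
from h import *
s=sense();T=rot(s["tcp_rot"]);print(s["time_s"],s["tcp_pos"],s["ft_force"],s["ft_torque"],s["width"],"\n",T.round(4))
p,d=capture("side");np.savez("s1.npz",p=p,d=d);cv2.imwrite("pics/s1.png",p[...,::-1])
E
```

```text
6.75 [ 0.59126212 -0.21547421  0.56104559] [-5.65714419e-01  1.13512562e-03 -4.03311032e+00] [-0.01338174 -0.0510997  -0.0171728 ] 0.04009423084036589 
 [[ 1.436e-01  9.896e-01 -6.000e-04]
 [ 9.896e-01 -1.436e-01  3.000e-04]
 [ 2.000e-04 -7.000e-04 -1.000e+00]]
```

View pics/s1.png

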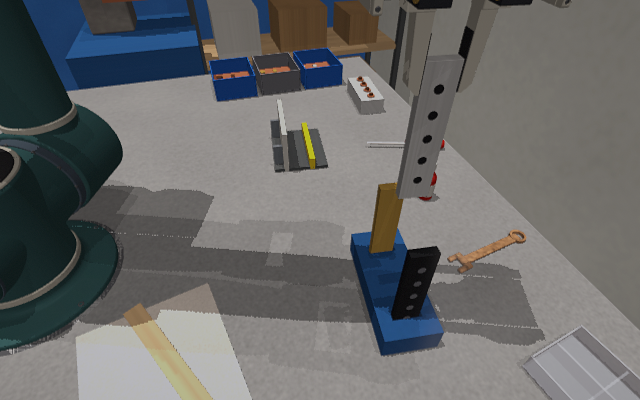

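Emit:
arm_command(
  increments=[
    {"jaw": -1,"travel": [0.01,-0.004,0],"angular": [0,0,0]},
    {"jaw": -1,"travel": [0.02,-0.008,0],"angular": [0,0,0]},
    {"jaw": -1,"travel": [0.03,-0.012,0],"angular": [0,0,0]},
    {"jaw": -1,"travel": [0.03,-0.012,0],"angular": [0,0,0]},
    {"jaw": -1,"travel": [0.03,-0.012,0],"angular": [0,0,0]},
    {"jaw": -1,"travel": [0.03,-0.012,0],"angular": [0,0,0]},
    {"jaw": -1,"travel": [0.03,-0.012,0],"angular": [0,0,0]},
    {"jaw": -1,"travel": [0.03,-0.012,0],"angular": [0,0,0]},
    {"jaw": -1,"travel": [0.03,-0.012,0],"angular": [0,0,0]},
    {"jaw": -1,"travel": [0.03,-0.012,0],"angular": [0,0,0]},
    {"jaw": -1,"travel": [0.03,-0.012,0],"angular": [0,0,0]},
    {"jaw": -1,"travel": [0.03,-0.012,0],"angular": [0,0,0]},
    {"jaw": -1,"travel": [0.03,-0.012,0],"angular": [0,0,0]},
    {"jaw": -1,"travel": [0.03,-0.012,0],"angular": [0,0,0]},
    {"jaw": -1,"travel": [0.03,-0.012,0],"angular": [0,0,0]},
    {"jaw": -1,"travel": [0.03,-0.013,0],"angular": [0,0,0]},
    {"jaw": -1,"travel": [0.02,-0.009,0],"angular": [0,0,0]},
    {"jaw": -1,"travel": [0.01,-0.004,0],"angular": [0,0,0]},
    {"jaw": -1,"travel": [0,0,0],"angular": [0,0,0]},
  ],
)

```text
time_s: 8.7
tcp_pos: [0.4669, 0.2886, 0.5615]
tcp_rot: [-0.0, 0.755, 0.655, -0.0]
ft_force: [0.1, 0.2, -3.4]
width: 0.0399
```

Emit:
arm_command(
  increments=[
    {"jaw": -1,"travel": [0,0,0],"angular": [0,0,-0.05]},
    {"jaw": -1,"travel": [0,0,0],"angular": [0,0,-0.1]},
    {"jaw": -1,"travel": [0,0,0],"angular": [0,0,-0.1]},
    {"jaw": -1,"travel": [0,0,0],"angular": [0,0,-0.1]},
    {"jaw": -1,"travel": [0,0,0],"angular": [0,0,-0.1]},
    {"jaw": -1,"travel": [0,0,0],"angular": [0,0,-0.1]},
    {"jaw": -1,"travel": [0,0,0],"angular": [0,0,-0.1]},
    {"jaw": -1,"travel": [0,0,0],"angular": [0,0,-0.1]},
    {"jaw": -1,"travel": [0,0,0],"angular": [0,0,-0.1]},
    {"jaw": -1,"travel": [0,0,0],"angular": [0,0,-0.1]},
    {"jaw": -1,"travel": [0,0,0],"angular": [0,0,-0.1]},
    {"jaw": -1,"travel": [0,0,0],"angular": [0,0,-0.1]},
    {"jaw": -1,"travel": [0,0,0],"angular": [0,0,-0.1]},
    {"jaw": -1,"travel": [0,0,0],"angular": [0,0,-0.1]},
    {"jaw": -1,"travel": [0,0,0],"angular": [0,0,-0.1]},
    {"jaw": -1,"travel": [0,0,0],"angular": [0,0,-0.1]},
    {"jaw": -1,"travel": [0,0,0],"angular": [0,0,-0.1]},
    {"jaw": -1,"travel": [0,0,0],"angular": [0,0,-0.015]},
    {"jaw": -1,"travel": [0,0,0],"angular": [0,0,0]},
    {"jaw": -1,"travel": [0,0,0],"angular": [0,0,0]},
  ],
)

```text
time_s: 10.7
tcp_pos: [0.468, 0.2871, 0.5618]
tcp_rot: [0.0, 0.026, 1.0, 0.0]
ft_force: [1.1, -0.8, -3.3]
width: 0.0399
```

```bash
python3 - <<'E'
from h import *
s=sense();T=rot(s["tcp_rot"]);print(s["time_s"],s["tcp_pos"],s["joint_pos"].round(3) ,s["ft_force"],s["width"],"\n",T.round(4))
p,d=capture("wrist");np.savez("w2.npz",p=p,d=d,T=T,t=s["tcp_pos"]);cv2.imwrite("pics/w2.png",p[...,::-1])
p,d=capture("side");np.savez("s2.npz",p=p,d=d);cv2.imwrite("pics/s2.png",p[...,::-1])
E
```

```text
10.7 [0.46804249 0.28707871 0.56180639] [ 0.504 -0.155  1.457 -0.     1.84  -1.014] [ 1.09819205 -0.79408563 -3.25749812] 0.03988873195687306 
 [[-9.986e-01  5.260e-02  1.000e-04]
 [ 5.260e-02  9.986e-01  0.000e+00]
 [-1.000e-04  0.000e+00 -1.000e+00]]
```

View pics/w2.png

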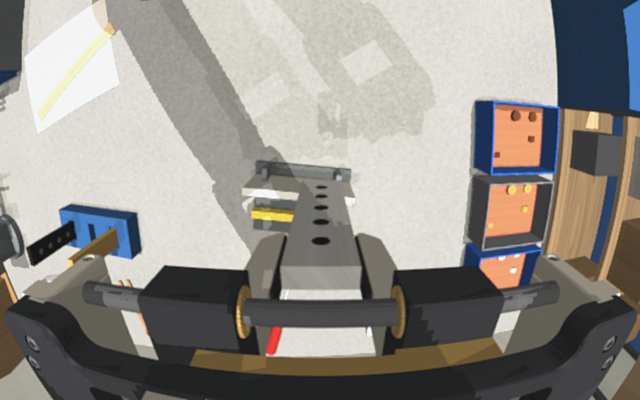

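View pics/s2.png

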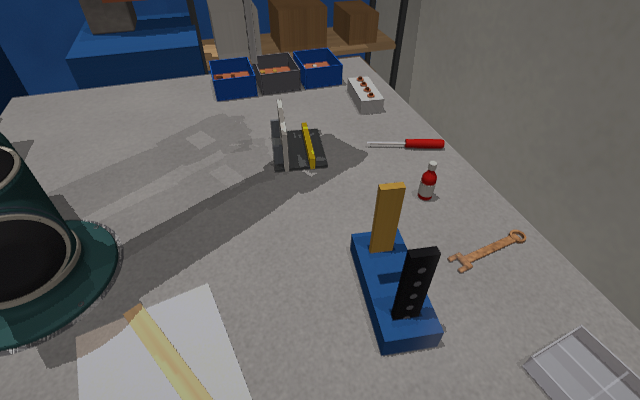

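The wrist view shows the bar in hand, with the stand beyond it: wall at about (300,188), stop at (272,214). My rotation overshot by about 0.1 rad because I put in one row too many. Next I'll measure the wall with the wrist camera.

```bash
python3 - <<'E'
from h import *
f=np.load("w2.npz");L,W=wcloud(f["d"],f["T"],f["t"])
sub=np.zeros((400,640),bool);sub[150:240,235:375]=1
near=np.hypot(W[...,0]-.54,W[...,1]-.245)<.2
for z,n in((.105,"wall"),(.032,"stop")):
    k=sub&near&(abs(W[...,2]-z)<.006)
    m=k.astype(np.uint8);c,l,st,ce=cv2.connectedComponentsWithStats(m)
    for i in range(1,c):
        if st[i,4]>30:print(n,st[i],np.median(W[l==i],0).round(4),rect(W[l==i][:,:2]))
    print(n,"all",rect(W[k][:,:2]))
# bar: points within tool frame
k=(abs(L[...,0])<.03)&(abs(L[...,1])<.03)&(L[...,2]>.15)&(L[...,2]<.36)
q=L[k];
for a in np.arange(.15,.36,.02):
    s=q[(q[:,2]>=a)&(q[:,2]<a+.02)]
    if len(s)>10:print(a.round(3),len(s),np.percentile(s[:,0],[2,50,98]).round(4),np.percentile(s[:,1],[1,99]).round(4))
print("max z",np.percentile(q[:,2],99.5))
E
```

```text
wall [242 187  57  14 480] [0.507  0.2094 0.1044] ((507.6231689453125, 210.04580688476562), (85.00680541992188, 13.601776123046875), 81.14042663574219)
wall [344 196  12   9  81] [0.5238 0.3285 0.1046] ((524.742919921875, 327.6448059082031), (16.575014114379883, 11.140162467956543), 81.57662963867188)
wall all ((514.137451171875, 251.84286499023438), (169.60989379882812, 13.602801322937012), 81.14177703857422)
stop [268 176  33   6  49] [0.5041 0.2254 0.0333] ((504.0019836425781, 224.0505828857422), (54.61971664428711, 5.057853698730469), 77.19376373291016)
stop [251 210  42  12 347] [0.5683 0.1947 0.0314] ((568.6475219726562, 195.52142333984375), (74.03040313720703, 15.196401596069336), 81.86646270751953)
stop all ((534.3690795898438, 248.424560546875), (168.4297332763672, 99.06363677978516), 81.3375244140625)
0.15 3892 [-0.0057  0.0069  0.0108] [-0.0289  0.0288]
0.17 1458 [0.0067 0.0076 0.0108] [-0.0291  0.029 ]
0.19 774 [0.0066 0.0073 0.0081] [-0.0188  0.02  ]
0.21 575 [0.0066 0.0073 0.008 ] [-0.0185  0.0201]
0.23 485 [0.0066 0.0073 0.0081] [-0.0187  0.0203]
0.25 339 [0.0067 0.0073 0.0079] [-0.0179  0.0199]
0.27 276 [0.0067 0.0074 0.0081] [-0.0184  0.0201]
0.29 225 [0.0066 0.0074 0.0081] [-0.0183  0.0205]
0.31 195 [0.0064 0.0071 0.008 ] [-0.0189  0.0208]
0.33 32 [0.0069 0.0072 0.0074] [-0.0171  0.0194]
max z 0.32651210541717257
```

Emit:
arm_command(
  increments=[
    {"jaw": -1,"travel": [0,0,0],"angular": [0,0,0.05]},
    {"jaw": -1,"travel": [0,0,0],"angular": [0,0,0.0483]},
    {"jaw": -1,"travel": [-0.004,-0.01,0],"angular": [0,0,0]},
    {"jaw": -1,"travel": [-0.004,-0.01,0],"angular": [0,0,0]},
    {"jaw": -1,"travel": [-0.004,-0.009,0],"angular": [0,0,0]},
    {"jaw": -1,"travel": [0,0,0],"angular": [0,-0.05,0]},
    {"jaw": -1,"travel": [0,0,0],"angular": [0,-0.07,0]},
    {"jaw": -1,"travel": [0,0,0],"angular": [0,-0.07,0]},
    {"jaw": -1,"travel": [0,0,0],"angular": [0,-0.0718,0]},
    {"jaw": -1,"travel": [0,0,0],"angular": [0,0,0]},
    {"jaw": -1,"travel": [0,0,0],"angular": [0,0,0]},
    {"jaw": -1,"travel": [0,0,0],"angular": [0,0,0]},
  ],
)

```text
time_s: 12.0
tcp_pos: [0.4758, 0.2567, 0.5617]
tcp_rot: [0.129, 0.073, 0.989, -0.01]
ft_force: [-0.2, 0.2, -3.0]
width: 0.0399
```

```bash
cat >> h.py <<'E'
C=np.array([.5453,.2468,0]);u=np.array([.9886,-.1504,0]);v=np.array([.1504,.9886,0])
def st():
    s=sense();T=rot(s["tcp_rot"]);t=np.array(s["tcp_pos"])
    S=np.array([u,v,[0,0,1]])
    a=S@(t-C);A=S@T;D=.3317
    print("t",s["time_s"],"TCP stand mm",(a*1e3).round(1),"tilt",np.degrees(np.arctan2(A[0,2],-A[2,2])).round(2),"yaw err",np.degrees(np.arctan2(A[0,1],A[1,1])).round(2))
    for n,x in(("back low",.0073),("front low",-.0067)):
        print(n,(1e3*(a+A@[x,.0007,D])).round(1))
    k=A@[.0073,0,D];z=A[:,2];b=a+k; q=b+z*((105-b[2]*1e3)/1e3/z[2]);print("back at z105",(q*1e3).round(1))
    print("F stand",(S@s["ft_force"]).round(2),"w",round(float(s["width"]),4))
E
python3 -c "
from h import *
st()"
```

```text
t 12.0 TCP stand mm [-70.2  -0.7 561.7] tilt 14.89 yaw err -0.15
back low [8.000e+00 2.000e-01 2.393e+02]
front low [2.150e+01 2.000e-01 2.429e+02]
back at z105 [ 43.7  -0.5 105. ]
F stand [-0.19  0.16 -3.05] w 0.0399
```

Emit:
arm_command(
  increments=[
    {"jaw": -1,"travel": [0.0047,0,0.0177],"angular": [0,0,0]},
    {"jaw": -1,"travel": [0.0047,0,0.0177],"angular": [0,0,0]},
    {"jaw": -1,"travel": [0.0047,0,0.0177],"angular": [0,0,0]},
    {"jaw": -1,"travel": [0.0047,0,0.0177],"angular": [0,0,0]},
    {"jaw": -1,"travel": [0.0047,0,0.0177],"angular": [0,0,0]},
    {"jaw": -1,"travel": [0.0047,0,0.0177],"angular": [0,0,0]},
    {"jaw": -1,"travel": [0.0047,0,0.0177],"angular": [0,0,0]},
    {"jaw": -1,"travel": [0.0047,0,0.0177],"angular": [0,0,0]},
    {"jaw": -1,"travel": [0.0047,0,0.0177],"angular": [0,0,0]},
    {"jaw": -1,"travel": [0.0047,0,0.0177],"angular": [0,0,0]},
    {"jaw": -1,"travel": [0.0047,0,0.0177],"angular": [0,0,0]},
    {"jaw": -1,"travel": [0.0024,0,0.0088],"angular": [0,0,0]},
    {"jaw": -1,"travel": [0,0,0],"angular": [0,0,0]},
    {"jaw": -1,"travel": [0,0,0],"angular": [0,0,0]},
  ],
)

```text
time_s: 13.4
tcp_pos: [0.4762, 0.257, 0.3518]
tcp_rot: [0.13, 0.073, 0.989, -0.009]
ft_force: [-0.2, 0.6, -2.8]
width: 0.0401
```

```bash
python3 -c "
from h import *
st()
p,d=capture('side');cv2.imwrite('pics/s3.png',cv2.resize(p[60:200,220:380,::-1],None,fx=4,fy=4))
p,d=capture('top');cv2.imwrite('pics/t3.png',cv2.resize(p[130:270,140:300,::-1],None,fx=4,fy=4))
"
```

```text
t 13.4 TCP stand mm [-6.990e+01 -3.000e-01  3.518e+02] tilt 15.03 yaw err -0.17
back low [ 9.1  0.7 29.5]
front low [22.6  0.8 33.1]
back at z105 [-1.12e+01 -1.00e-01  1.05e+02]
F stand [-0.26  0.59 -2.8 ] w 0.0401
```

View pics/s3.png

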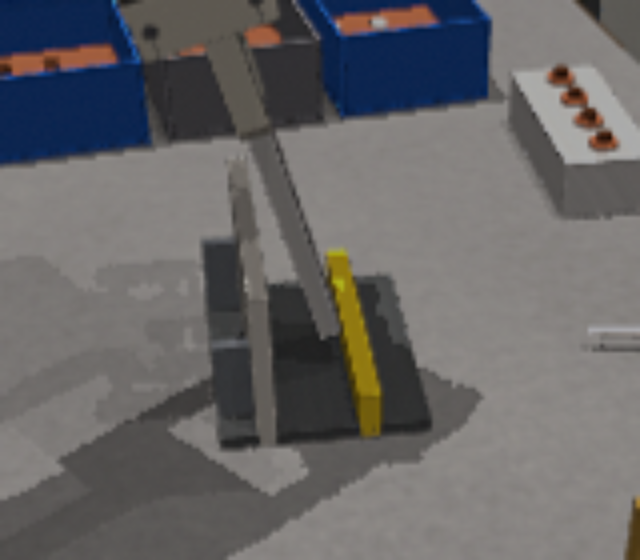

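Emit:
arm_command(
  increments=[
    {"jaw": -1,"travel": [0.0015,0,0.004],"angular": [0,0,0]},
    {"jaw": -1,"travel": [0.0015,0,0.004],"angular": [0,0,0]},
    {"jaw": -1,"travel": [0.0014,0,0.004],"angular": [0,0,0]},
    {"jaw": -1,"travel": [0.0014,0,0.004],"angular": [0,0,0]},
    {"jaw": -1,"travel": [0,0,0],"angular": [0,0,0]},
    {"jaw": -1,"travel": [0,0,0],"angular": [0,0,0]},
  ],
)

```text
time_s: 14.1
tcp_pos: [0.4746, 0.2572, 0.3342]
tcp_rot: [0.13, 0.073, 0.989, -0.01]
ft_force: [-0.9, -0.6, -3.5]
width: 0.0397
```

```bash
python3 -c "
from h import *
st()"
```

```text
t 14.1 TCP stand mm [-71.4  -0.4 334.2] tilt 15.0 yaw err -0.17
back low [ 7.3  0.5 11.9]
front low [20.9  0.5 15.5]
back at z105 [-17.6  -0.3 105. ]
F stand [-0.78 -0.77 -3.48] w 0.0397
```

Creep down in 0.5 mm rows until the floor shows.

Emit:
arm_command(
  increments=[
    {"jaw": -1,"travel": [0.00013,0,0.0005],"angular": [0,0,0]},
    {"jaw": -1,"travel": [0.00013,0,0.0005],"angular": [0,0,0]},
    {"jaw": -1,"travel": [0.00013,0,0.0005],"angular": [0,0,0]},
    {"jaw": -1,"travel": [0,0,0],"angular": [0,0,0]},
  ],
)

```text
time_s: 14.5
tcp_pos: [0.4746, 0.2571, 0.3327]
tcp_rot: [0.13, 0.073, 0.989, -0.01]
ft_force: [-0.5, 0.8, -2.6]
width: 0.0396
```

Emit:
arm_command(
  increments=[
    {"jaw": -1,"travel": [0.00013,0,0.0005],"angular": [0,0,0]},
    {"jaw": -1,"travel": [0,0,0],"angular": [0,0,0]},
  ],
)

```text
time_s: 14.7
tcp_pos: [0.4746, 0.2572, 0.3321]
tcp_rot: [0.13, 0.073, 0.989, -0.01]
ft_force: [-0.7, -0.0, -2.7]
width: 0.0397
```

```bash
python3 -c "
from h import *
st()"
```

```text
t 14.7 TCP stand mm [-71.4  -0.4 332.1] tilt 15.0 yaw err -0.17
back low [7.3 0.6 9.8]
front low [20.9  0.6 13.4]
back at z105 [-18.2  -0.2 105. ]
F stand [-0.7  -0.14 -2.73] w 0.0397
```

Emit:
arm_command(
  increments=[
    {"jaw": -1,"travel": [0.00013,0,0.0005],"angular": [0,0,0]},
    {"jaw": -1,"travel": [0,0,0],"angular": [0,0,0]},
  ],
)

```text
time_s: 14.9
tcp_pos: [0.4747, 0.2571, 0.3319]
tcp_rot: [0.13, 0.073, 0.989, -0.01]
ft_force: [-1.3, 0.2, -2.6]
width: 0.0402
```

Emit:
arm_command(
  increments=[
    {"jaw": -1,"travel": [0.00013,0,0.0005],"angular": [0,0,0]},
    {"jaw": -1,"travel": [0,0,0],"angular": [0,0,0]},
  ],
)

```text
time_s: 15.1
tcp_pos: [0.4747, 0.2572, 0.3317]
tcp_rot: [0.131, 0.073, 0.989, -0.01]
ft_force: [-2.9, -0.8, 4.4]
width: 0.0401
```

Floor contact shows as a rise of about 7 N. Next, slide toward the stop.

Emit:
arm_command(
  increments=[
    {"jaw": -1,"travel": [-0.00097,0,0.00026],"angular": [0,0,0]},
    {"jaw": -1,"travel": [-0.00097,0,0.00026],"angular": [0,0,0]},
    {"jaw": -1,"travel": [-0.00097,0,0.00026],"angular": [0,0,0]},
    {"jaw": -1,"travel": [0,0,0],"angular": [0,0,0]},
  ],
)

```text
time_s: 15.5
tcp_pos: [0.4777, 0.2569, 0.3322]
tcp_rot: [0.131, 0.073, 0.989, -0.009]
ft_force: [-4.7, 0.9, 8.6]
width: 0.0398
```

Emit:
arm_command(
  increments=[
    {"jaw": -1,"travel": [-0.00048,0,0.00013],"angular": [0,0,0]},
    {"jaw": -1,"travel": [-0.00048,0,0.00013],"angular": [0,0,0]},
    {"jaw": -1,"travel": [0,0,0],"angular": [0,0,0]},
  ],
)

```text
time_s: 15.8
tcp_pos: [0.4787, 0.2567, 0.3324]
tcp_rot: [0.131, 0.073, 0.989, -0.009]
ft_force: [-5.9, 1.3, 10.0]
width: 0.0399
```

```bash
python3 -c "
from h import *
st()"
```

```text
t 15.8 TCP stand mm [-6.730e+01 -2.000e-01  3.324e+02] tilt 15.07 yaw err -0.17
back low [11.8  1.2 10.2]
front low [25.4  1.2 13.8]
back at z105 [-13.7   0.3 105. ]
F stand [-5.99  0.38  9.95] w 0.0399
```

Emit:
arm_command(
  increments=[
    {"jaw": -1,"travel": [-0.00048,0,0.00013],"angular": [0,0,0]},
    {"jaw": -1,"travel": [-0.00048,0,0.00013],"angular": [0,0,0]},
    {"jaw": -1,"travel": [0,0,0],"angular": [0,0,0]},
  ],
)

```text
time_s: 16.1
tcp_pos: [0.4797, 0.2566, 0.3325]
tcp_rot: [0.131, 0.073, 0.989, -0.009]
ft_force: [-4.5, 0.7, 11.2]
width: 0.0397
```

Emit:
arm_command(
  increments=[
    {"jaw": -1,"travel": [-0.00048,0,0.00013],"angular": [0,0,0]},
    {"jaw": -1,"travel": [-0.00048,0,0.00013],"angular": [0,0,0]},
    {"jaw": -1,"travel": [0,0,0],"angular": [0,0,0]},
  ],
)

```text
time_s: 16.4
tcp_pos: [0.4807, 0.2565, 0.3326]
tcp_rot: [0.131, 0.073, 0.989, -0.009]
ft_force: [-4.4, 0.5, 12.0]
width: 0.0399
```

```bash
python3 -c "
from h import *
st()
p,d=capture('side');cv2.imwrite('pics/s4.png',cv2.resize(p[60:200,220:380,::-1],None,fx=4,fy=4))
"
```

```text
t 16.4 TCP stand mm [-6.530e+01 -2.000e-01  3.326e+02] tilt 15.09 yaw err -0.18
back low [14.   1.3 10.5]
front low [27.5  1.3 14.1]
back at z105 [-11.5   0.4 105. ]
F stand [-4.43 -0.2  12.02] w 0.0399
```

View pics/s4.png

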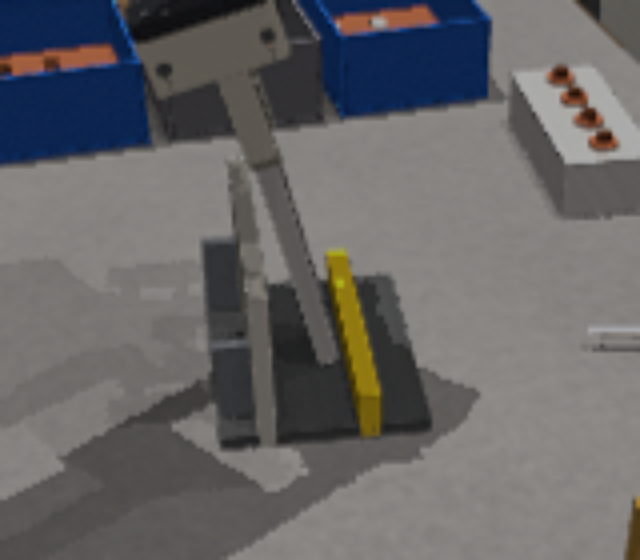

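The foot still looks a few pixels short of the stop in the side view. I'll measure it by depth, relative to the stop and wall in the same image.

```bash
cat >> h.py <<'E'
def barside():
    p,d=capture("side");W=cloud("side",d);S=np.array([u,v,[0,0,1]]);Q=(W-C)@S.T*1e3
    h=cv2.cvtColor(p,cv2.COLOR_RGB2HSV)
    k=(abs(Q[...,0])<80)&(abs(Q[...,1])<100)&(Q[...,2]>8)&(Q[...,2]<200)
    yl=k&(h[...,0]>20)&(h[...,0]<35)&(h[...,1]>120)&(abs(Q[...,2]-32)<5)
    print("stop x range",np.percentile(Q[yl][:,0],[3,50,97]).round(1),"y",np.percentile(Q[yl][:,1],[2,98]).round(1))
    w=k&(abs(Q[...,2]-105)<5)&(Q[...,0]<-20)&((Q[...,1]<-40))
    print("wall top x",np.percentile(Q[w][:,0],[3,50,97]).round(1))
    b=k&(Q[...,1]<0)&(Q[...,1]>-40)&(Q[...,0]>-60)&(Q[...,0]<35)&~yl&(h[...,1]<60)
    for z in range(10,135,10):
        s=Q[b&(Q[...,2]>=z)&(Q[...,2]<z+10)]
        if len(s)>4:
            s=s[(s[:,1]>-32)&(s[:,1]<-14)]
            if len(s)>3:print(z,len(s),"x",np.percentile(s[:,0],[5,50,95]).round(1),"y",np.median(s[:,1]).round(1))
    return p,Q
E
python3 -c "
from h import *
p,Q=barside()"
```

```text
stop x range [26.3 32.7 39.6] y [-86.2  75.9]
wall top x [-35.6 -29.6 -24. ]
10 53 x [-19.5   8.8  22.4] y -22.3
20 18 x [ 6.5 14.  19.3] y -20.3
30 20 x [ 2.2  9.5 16.9] y -20.7
40 21 x [-35.6   7.4  14.7] y -20.7
50 23 x [-0.3  5.1 12.3] y -20.5
60 22 x [-4.3  3.  10.4] y -20.2
70 23 x [-6.3  1.   8.1] y -20.8
80 19 x [-9.  -1.   6.1] y -20.9
90 23 x [-9.9 -3.3  3.7] y -20.9
100 47 x [-33.6  -9.9   0.2] y -20.7
110 21 x [-14.   -7.1  -2.2] y -20.6
120 23 x [-16.1 -11.   -4. ] y -20.7
130 24 x [-19.3 -12.9  -6.1] y -21.2
```

The bar has pivoted about 2.5° in the pads while its foot stuck, leaving roughly 4 mm to the stop. I'll unload the foot, push to the stop just off the floor, then set it down again.

Emit:
arm_command(
  increments=[
    {"jaw": -1,"travel": [-0.0003,0,-0.001],"angular": [0,0,0]},
    {"jaw": -1,"travel": [-0.0003,0,-0.001],"angular": [0,0,0]},
    {"jaw": -1,"travel": [-0.0002,0,-0.001],"angular": [0,0,0]},
    {"jaw": -1,"travel": [0,0,0],"angular": [0,0,0]},
    {"jaw": -1,"travel": [0,0,0],"angular": [0,0,0]},
  ],
)

```text
time_s: 17.0
tcp_pos: [0.4806, 0.2562, 0.3339]
tcp_rot: [0.13, 0.073, 0.989, -0.01]
ft_force: [1.4, 0.3, -2.8]
width: 0.0399
```

```bash
python3 -c "
from h import *
st();barside()"
```

```text
t 17.0 TCP stand mm [-65.4  -0.4 333.9] tilt 14.98 yaw err -0.16
back low [13.2  0.4 11.6]
front low [26.8  0.5 15.2]
back at z105 [-11.8  -0.3 105. ]
F stand [ 1.37  0.55 -2.82] w 0.0399
stop x range [26.3 32.9 39.7] y [-85.8  76.5]
wall top x [-35.6 -29.5 -24.1]
10 52 x [-17.3   8.8  21.8] y -21.4
20 17 x [ 6.5 13.7 19.3] y -21.1
30 21 x [ 4.2  9.4 16.7] y -22.1
40 20 x [-1.8  8.4 14.6] y -21.5
50 22 x [-0.   5.2 12.3] y -21.4
60 20 x [-5.9  3.  10.3] y -21.3
70 23 x [-6.2  1.1  8.1] y -21.5
80 25 x [-8.2 -1.2  5.7] y -20.9
90 23 x [-10.2  -3.2   2.2] y -21.2
100 40 x [-34.  -24.1  -0.3] y -21.4
110 24 x [-14.   -7.2  -1.9] y -22.0
120 25 x [-16.1 -11.2  -4. ] y -20.9
130 25 x [-19.2 -10.7  -6. ] y -20.9
```

Emit:
arm_command(
  increments=[
    {"jaw": -1,"travel": [-0.001,0,0.00026],"angular": [0,0,0]},
    {"jaw": -1,"travel": [-0.001,0,0.00026],"angular": [0,0,0]},
    {"jaw": -1,"travel": [-0.001,0,0.00026],"angular": [0,0,0]},
    {"jaw": -1,"travel": [0,0,0],"angular": [0,0,0]},
  ],
)

```text
time_s: 17.45
tcp_pos: [0.4838, 0.2558, 0.3342]
tcp_rot: [0.13, 0.073, 0.989, -0.01]
ft_force: [0.4, -0.4, -3.3]
width: 0.0395
```

Emit:
arm_command(
  increments=[
    {"jaw": -1,"travel": [-0.0006,0,0.00015],"angular": [0,0,0]},
    {"jaw": -1,"travel": [0,0,0],"angular": [0,0,0]},
  ],
)

```text
time_s: 17.65
tcp_pos: [0.4843, 0.2557, 0.3343]
tcp_rot: [0.13, 0.073, 0.989, -0.01]
ft_force: [0.9, 0.2, -3.7]
width: 0.0399
```

Emit:
arm_command(
  increments=[
    {"jaw": -1,"travel": [-0.0006,0,0.00015],"angular": [0,0,0]},
    {"jaw": -1,"travel": [0,0,0],"angular": [0,0,0]},
  ],
)

```text
time_s: 17.85
tcp_pos: [0.4848, 0.2556, 0.3342]
tcp_rot: [0.13, 0.073, 0.989, -0.01]
ft_force: [-2.0, 0.3, -2.4]
width: 0.0397
```

Emit:
arm_command(
  increments=[
    {"jaw": -1,"travel": [-0.0006,0,0.00015],"angular": [0,0,0]},
    {"jaw": -1,"travel": [0,0,0],"angular": [0,0,0]},
  ],
)

```text
time_s: 18.05
tcp_pos: [0.4854, 0.2556, 0.3343]
tcp_rot: [0.13, 0.073, 0.989, -0.01]
ft_force: [-3.9, -0.4, -1.7]
width: 0.0396
```

```bash
python3 -c "
from h import *
st();barside()"
```

```text
t 18.05 TCP stand mm [-60.5  -0.4 334.3] tilt 14.97 yaw err -0.16
back low [18.1  0.6 11.9]
front low [31.6  0.6 15.6]
back at z105 [ -6.8  -0.2 105. ]
F stand [-3.81 -0.94 -1.66] w 0.0396
stop x range [26.3 32.8 39.5] y [-86.1  75.4]
wall top x [-35.5 -29.7 -24.2]
10 47 x [-17.7   8.1  23.8] y -21.6
20 16 x [10.9 16.5 22.7] y -21.1
30 20 x [ 4.9 14.3 21.8] y -21.7
40 22 x [-33.6  12.2  19.4] y -21.5
50 21 x [ 4.9  9.8 17.3] y -21.6
60 21 x [ 2.7  7.9 15. ] y -21.1
70 21 x [-1.5  5.7 12.8] y -21.1
80 22 x [-3.6  3.5 10.7] y -21.8
90 24 x [-5.5  1.5  6.6] y -21.3
100 44 x [-33.9  -7.6   4.7] y -21.6
110 22 x [-9.4 -3.4  2.6] y -20.8
120 25 x [-12.6  -6.5   0.5] y -21.0
130 23 x [-13.   -8.2  -1.4] y -21.1
```

Stop contact is made. Next I'll set the foot down, then tilt back about the foot's front edge.

Emit:
arm_command(
  increments=[
    {"jaw": -1,"travel": [0.00015,0,0.0005],"angular": [0,0,0]},
    {"jaw": -1,"travel": [0.0066,0,0.0001],"angular": [0,-0.02,0]},
    {"jaw": -1,"travel": [0.0066,0,0.0001],"angular": [0,-0.02,0]},
    {"jaw": -1,"travel": [0.0066,0,0.0001],"angular": [0,-0.02,0]},
    {"jaw": -1,"travel": [0.0066,0,0.0001],"angular": [0,-0.02,0]},
    {"jaw": -1,"travel": [0,0,0],"angular": [0,0,0]},
    {"jaw": -1,"travel": [0,0,0],"angular": [0,0,0]},
  ],
)

```text
time_s: 18.8
tcp_pos: [0.4603, 0.2593, 0.3261]
tcp_rot: [0.17, 0.073, 0.983, -0.012]
ft_force: [-3.5, 0.1, 2.4]
width: 0.0397
```

```bash
python3 -c "
from h import *
st();barside()"
```

```text
t 18.8 TCP stand mm [-86.   -0.4 326.1] tilt 19.64 yaw err -0.19
back low [18.7  0.7 11.3]
front low [31.9  0.7 16. ]
back at z105 [-1.48e+01 -1.00e-01  1.05e+02]
F stand [-3.48 -0.47  2.4 ] w 0.0397
stop x range [26.4 32.9 39.6] y [-86.5  76.9]
wall top x [-35.3 -29.5 -24. ]
10 41 x [-19.7  13.8  24.2] y -21.9
20 18 x [ 9.1 15.5 21.6] y -21.5
30 20 x [ 2.4 11.6 19.5] y -21.6
40 21 x [-35.7   9.8  17.1] y -20.9
50 24 x [ 0.1  5.2 12.6] y -20.7
60 20 x [-2.3  4.3 10.4] y -21.0
70 26 x [-8.   0.7  7.6] y -21.4
80 23 x [-10.2  -3.4   3.6] y -21.1
90 23 x [-12.6  -5.6   1.3] y -20.5
100 43 x [-33.6 -14.7  -3. ] y -21.2
110 23 x [-18.7 -11.9  -4.6] y -20.4
120 26 x [-22.1 -14.7  -8.5] y -21.7
130 25 x [-24.6 -17.5 -11.1] y -21.0
```

Emit:
arm_command(
  increments=[
    {"jaw": -1,"travel": [0.0066,0,0.0],"angular": [0,-0.02,0]},
    {"jaw": -1,"travel": [0.0066,0,0.0],"angular": [0,-0.02,0]},
    {"jaw": -1,"travel": [0.0066,0,0.0],"angular": [0,-0.02,0]},
    {"jaw": -1,"travel": [0,0,0],"angular": [0,0,0]},
    {"jaw": -1,"travel": [0,0,0],"angular": [0,0,0]},
  ],
)

```text
time_s: 19.35
tcp_pos: [0.442, 0.2621, 0.3194]
tcp_rot: [0.2, 0.072, 0.977, -0.014]
ft_force: [-4.5, -0.9, 6.3]
width: 0.0397
```

```bash
python3 -c "
from h import *
st();p,Q=barside();cv2.imwrite('pics/s5.png',cv2.resize(p[60:200,220:380,::-1],None,fx=4,fy=4))"
```

```text
t 19.35 TCP stand mm [-104.4   -0.4  319.4] tilt 23.15 yaw err -0.17
back low [19.3  0.9 11.6]
front low [32.2  0.9 17.1]
back at z105 [-20.6  -0.  105. ]
F stand [-4.32 -1.58  6.26] w 0.0397
stop x range [26.4 32.9 39.6] y [-85.7  75.1]
wall top x [-35.3 -29.4 -24. ]
10 43 x [-16.5  11.5  24.2] y -21.1
20 20 x [ 9.1 16.4 22.2] y -21.4
30 23 x [ 4.3 12.  19. ] y -21.2
40 21 x [-35.6   7.1  14.8] y -21.3
50 23 x [-2.5  4.9 11.9] y -21.0
60 21 x [-6.7  0.4  7.7] y -21.1
70 24 x [-32.   -4.    3.3] y -21.7
80 23 x [-15.2  -8.1  -1.1] y -21.2
90 24 x [-17.2 -10.3  -3.6] y -21.0
100 45 x [-33.9 -19.5  -7.8] y -20.9
110 24 x [-25.3 -18.7 -11.8] y -21.7
120 29 x [-29.7 -22.8 -14.3] y -20.6
130 25 x [-33.2 -26.5 -19.9] y -21.2
```

View pics/s5.png

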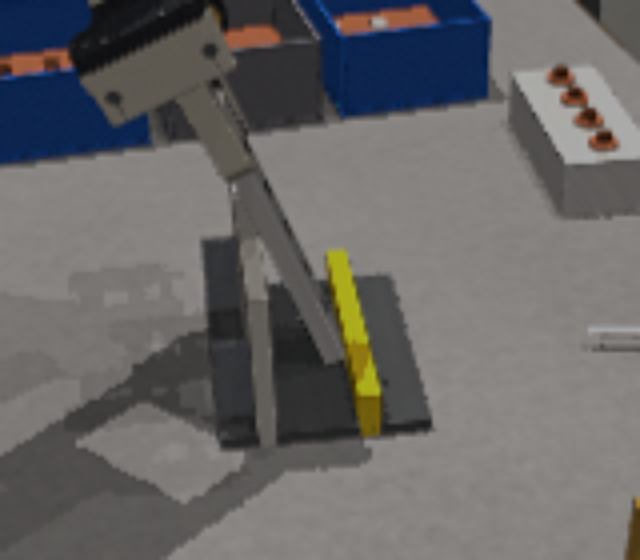

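Emit:
arm_command(
  increments=[
    {"jaw": -1,"travel": [0.004,0,0.0],"angular": [0,-0.012,0]},
    {"jaw": -1,"travel": [0.004,0,0.0],"angular": [0,-0.012,0]},
    {"jaw": -1,"travel": [0,0,0],"angular": [0,0,0]},
    {"jaw": -1,"travel": [0,0,0],"angular": [0,0,0]},
  ],
)

```text
time_s: 19.8
tcp_pos: [0.4354, 0.263, 0.3167]
tcp_rot: [0.213, 0.072, 0.974, -0.015]
ft_force: [5.2, -2.4, 6.5]
width: 0.0391
```

```bash
python3 -c "
from h import *
st();p,Q=barside();cv2.imwrite('pics/s6.png',cv2.resize(p[60:200,220:380,::-1],None,fx=4,fy=4))"
```

```text
t 19.8 TCP stand mm [-111.1   -0.5  316.7] tilt 24.65 yaw err -0.17
back low [20.6  0.9 12.2]
front low [33.3  1.  18. ]
back at z105 [-22.  -0. 105.]
F stand [ 5.49 -1.62  6.45] w 0.0391
stop x range [26.4 32.8 39.7] y [-86.5  76.5]
wall top x [-35.3 -29.7 -24.1]
10 45 x [-15.3  11.2  24.1] y -22.4
20 20 x [ 9.  16.6 23.8] y -21.0
30 24 x [ 4.2 11.9 18.9] y -20.2
40 24 x [-30.7   7.2  14.9] y -21.1
50 24 x [-4.2  2.7 10. ] y -21.1
60 22 x [-7.1  0.5  7.7] y -20.9
70 24 x [-11.3  -4.1   3.3] y -21.0
80 25 x [-15.7  -8.5  -1.7] y -21.7
90 23 x [-19.5 -12.7  -5.7] y -20.8
100 45 x [-33.6 -21.8  -9.6] y -21.3
110 24 x [-26.  -19.9 -12.1] y -21.0
120 30 x [-30.  -23.2 -16.3] y -20.7
130 27 x [-35.8 -29.1 -20.7] y -21.0
```

View pics/s6.png

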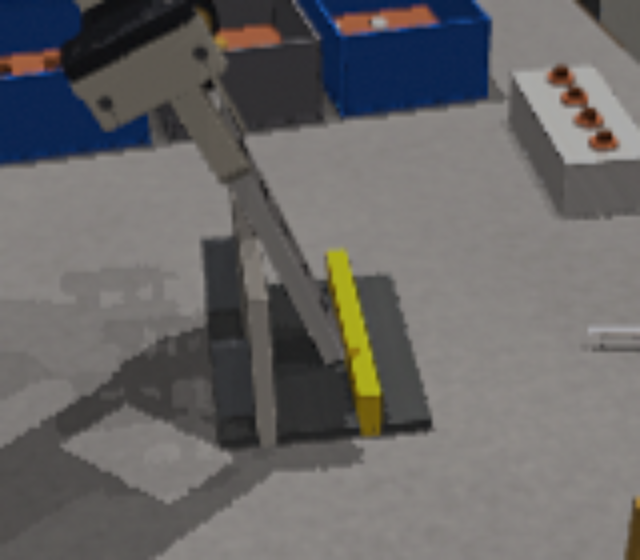

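Emit:
arm_command(
  increments=[
    {"jaw": -1,"travel": [0,0,0.0006],"angular": [0,0,0]},
    {"jaw": -1,"travel": [0,0,0.0006],"angular": [0,0,0]},
    {"jaw": -1,"travel": [0,0,0],"angular": [0,0,0]},
  ],
)

```text
time_s: 20.15
tcp_pos: [0.4358, 0.263, 0.3167]
tcp_rot: [0.213, 0.073, 0.974, -0.015]
ft_force: [-5.9, -3.4, 16.8]
width: 0.04
```

```bash
python3 -c "
from h import *
st()"
```

```text
t 20.15 TCP stand mm [-110.7   -0.4  316.7] tilt 24.65 yaw err -0.16
back low [21.   1.2 12.2]
front low [33.7  1.2 18. ]
back at z105 [-21.6   0.2 105. ]
F stand [-5.29 -4.29 16.83] w 0.04
```

The foot bears firmly on the floor and the stop: 1.2 mm commanded gave no downward motion and about +10 N. I'll release gently.

Emit:
arm_command(
  increments=[
    {"jaw": -1,"travel": [0,0,0],"angular": [0,0,0]},
    {"jaw": -1,"travel": [0,0,0],"angular": [0,0,0]},
  ],
  newtons=6,
)

```text
time_s: 20.35
tcp_pos: [0.4357, 0.2631, 0.3158]
tcp_rot: [0.213, 0.072, 0.974, -0.015]
ft_force: [-1.3, -0.2, 7.7]
width: 0.0399
```

Emit:
arm_command(
  increments=[
    {"jaw": -0.1,"travel": [0,0,0],"angular": [0,0,0]},
    {"jaw": -0.05,"travel": [0,0,0],"angular": [0,0,0]},
    {"jaw": 0,"travel": [0,0,0],"angular": [0,0,0]},
    {"jaw": 0.2,"travel": [0,0,0],"angular": [0,0,0]},
    {"jaw": 0.4,"travel": [0,0,0],"angular": [0,0,0]},
    {"jaw": 0.4,"travel": [0,0,0],"angular": [0,0,0]},
    {"jaw": 0.4,"travel": [0,0,0],"angular": [0,0,0]},
  ],
)

```text
time_s: 21.05
tcp_pos: [0.4355, 0.263, 0.3145]
tcp_rot: [0.211, 0.072, 0.975, -0.016]
ft_force: [0.2, 0.2, -0.6]
width: 0.065
```

```bash
python3 -c "
from h import *
st();p,Q=barside();cv2.imwrite('pics/s7.png',cv2.resize(p[60:200,220:380,::-1],None,fx=4,fy=4))
s=sense();T=rot(s['tcp_rot']);p,d=capture('wrist');cv2.imwrite('pics/w7.png',p[...,::-1])"
```

```text
t 21.05 TCP stand mm [-111.    -0.5  314.5] tilt 24.39 yaw err -0.16
back low [19.3  0.6  9.4]
front low [32.1  0.6 15.1]
back at z105 [-24.   -0.3 105. ]
F stand [ 0.14  0.24 -0.58] w 0.065
stop x range [26.4 33.1 39.7] y [-86.6  76. ]
wall top x [-35.5 -29.5 -24. ]
10 38 x [-17.9   6.9  23.8] y -21.1
20 22 x [ 9.  15.3 22.3] y -21.0
30 22 x [-33.6  11.9  19.2] y -21.0
40 22 x [-0.1  7.3 14.6] y -21.0
50 22 x [-2.5  4.9 10.6] y -20.5
60 25 x [-8.8  0.2  7.5] y -21.1
70 26 x [-12.8  -4.    3.1] y -20.2
80 24 x [-32.6  -8.4  -1.2] y -21.1
90 23 x [-19.4 -12.7  -5.5] y -21.0
100 44 x [-34.  -22.8  -9.7] y -21.8
110 27 x [-27.3 -19.1 -12.5] y -21.4
120 25 x [-30.  -23.  -16.4] y -20.7
130 21 x [-31.8 -24.9 -20. ] y -21.1
```

View pics/s7.png

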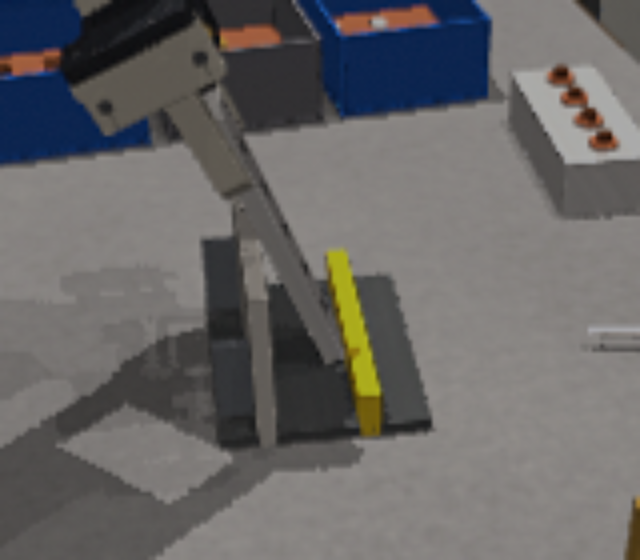

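View pics/w7.png

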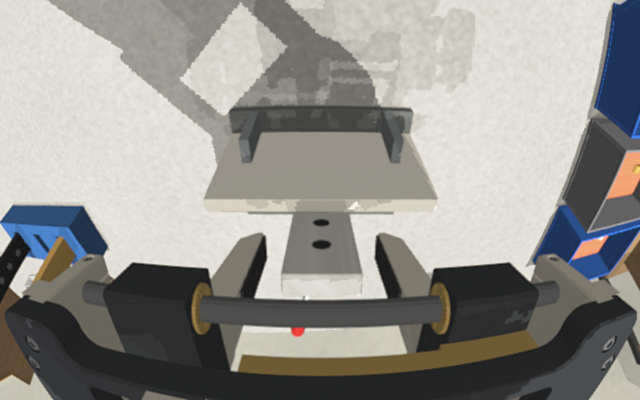

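Released: the bar leans on the wall, centred, at column 322 against a wall spanning 205–437. I'll back straight out along the tool axis.

Emit:
arm_command(
  increments=[
    {"jaw": 0.5,"travel": [0,0,-0.005],"angular": [0,0,0]},
    {"jaw": 0.5,"travel": [0,0,-0.01],"angular": [0,0,0]},
    {"jaw": 0.5,"travel": [0,0,-0.01],"angular": [0,0,0]},
    {"jaw": 0.5,"travel": [0,0,-0.01],"angular": [0,0,0]},
    {"jaw": 0.5,"travel": [0,0,-0.02],"angular": [0,0,0]},
    {"jaw": 0.5,"travel": [0,0,-0.02],"angular": [0,0,0]},
    {"jaw": 0.5,"travel": [0,0,-0.02],"angular": [0,0,0]},
    {"jaw": 0.5,"travel": [0,0,-0.02],"angular": [0,0,0]},
    {"jaw": 0.5,"travel": [0,0,-0.01],"angular": [0,0,0]},
    {"jaw": 0.5,"travel": [0,0,0],"angular": [0,0,0]},
    {"jaw": 0.5,"travel": [0,0,0],"angular": [0,0,0]},
  ],
)

```text
time_s: 22.25
tcp_pos: [0.3844, 0.2706, 0.4279]
tcp_rot: [0.211, 0.072, 0.975, -0.016]
ft_force: [0.4, 0.0, -0.6]
width: 0.0695
```

```bash
python3 -c "
from h import *
st();p,Q=barside();cv2.imwrite('pics/s8.png',p[...,::-1])
b=(abs(Q[...,1])<40)&(Q[...,2]>112)&(Q[...,2]<190)&(Q[...,0]<0)&(Q[...,0]>-70)
q=Q[b];print('y',np.percentile(q[:,1],[2,98]),'ztop',np.percentile(q[:,2],99))
s=q[q[:,1]<-17];A=np.polyfit(s[:,2],s[:,0],1);print('tilt',np.degrees(np.arctan(A[0])))
s=sense();T=rot(s['tcp_rot']);t=s['tcp_pos'];p,d=capture('wrist');cv2.imwrite('pics/w8.png',p[...,::-1])
L,W=wcloud(d,T,t);Q=(W-C)@np.array([u,v,[0,0,1]]).T*1e3
b=(abs(Q[...,1])<40)&(Q[...,2]>115)&(Q[...,2]<190)&(Q[...,0]<0)&(Q[...,0]>-70);q=Q[b]
print(len(q),'y',np.percentile(q[:,1],[2,98]),'ztop',q[:,2].max())
back=q[q[:,2]<165];X=np.c_[back[:,1:],np.ones(len(back))]
w=np.linalg.lstsq(X,back[:,0],rcond=None)[0];print('x=a*y+b*z+c',w,'x at z105',w[1]*105+w[2],'tilt',np.degrees(np.arctan(w[1])),'yaw',np.degrees(np.arctan(w[0])))
"
```

```text
t 22.25 TCP stand mm [-162.6   -0.7  427.9] tilt 24.38 yaw err -0.17
back low [-32.3   0.4 122.7]
front low [-19.6   0.4 128.5]
back at z105 [-24.3  -0.3 105. ]
F stand [ 0.39  0.08 -0.58] w 0.0695
stop x range [26.4 32.8 39.6] y [-86.6  75.2]
wall top x [-35.3 -29.6 -24.1]
10 45 x [-19.   11.2  24. ] y -21.6
20 21 x [ 8.9 14.  21.7] y -21.4
30 21 x [ 4.3 11.9 19.2] y -21.0
40 23 x [-32.1   7.3  14.7] y -20.5
50 24 x [-4.3  2.6 10. ] y -21.2
60 21 x [-7.   0.2  7.8] y -20.7
70 24 x [-11.3  -4.    3.2] y -21.3
80 26 x [-30.6  -8.6  -1.1] y -21.2
90 22 x [-17.7 -11.6  -5.6] y -20.9
100 41 x [-33.6 -21.5  -9.7] y -20.9
110 25 x [-26.  -20.9 -12.3] y -21.2
120 26 x [-30.  -22.7 -16.1] y -20.6
130 29 x [-35.  -27.  -20.8] y -21.3
y [-23.51866714  14.50067173] ztop 182.0430423235313
tilt -21.249136774764985
1573 y [-18.48237267  19.54415017] ztop 183.27858317745765
x=a*y+b*z+c [-2.55888740e-03 -3.95575128e-01  1.58934978e+01] x at z105 -25.641890665942697 tilt -21.582519234717118 yaw -0.14661312815413222
```

View pics/s8.png

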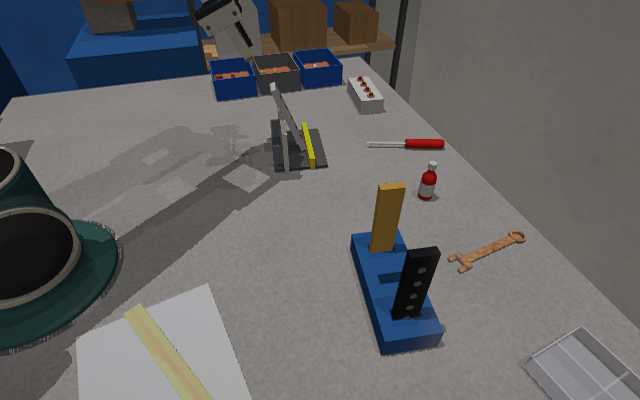

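View pics/w8.png

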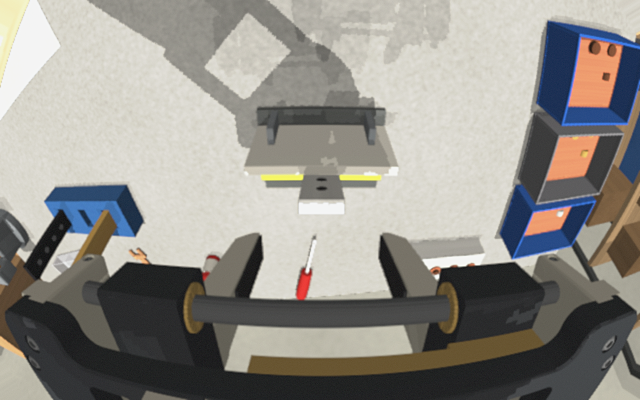

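Tilt is 21.2–21.6°, the back at z 105 is at x ≈ -25.6 (on the wall's edge), yaw error is 0.15°, and the bar is within 1 mm of centre. The top at 182–183 mm matches the 182.9 mm expected with the foot on the floor at the stop.

```bash
python3 -c "
from bench import *
print(hand_in())"
```

```text
the job is handed in; nothing more can be done
None
```

The aluminium bar is leaning on the drain stand with its foot on the floor against the yellow stop. I handed the job in at about 22 s; no verdict was reported.

**What I did:** I gripped the bar near its top and lifted it straight out over the brass bar. At the stand I turned it a quarter turn and tilted it. I lowered it until the wrist force showed floor contact, brought the foot up to the stop and tipped it back onto the wall. Only then did I let go and back out.

**Last checks:**
- **Lean:** it measured 21.2° from the side camera and 21.6° from the wrist camera, against about 21° expected. The back sits at the wall's top edge.
- **Squareness and centring:** the bar is about 0.15° off square. The wrist camera puts it about 0.5 mm from the middle. The side camera reads about 4.5 mm off, but it carries a 3–5 mm offset in that direction.
- **Foot:** the bar's top is at 182–183 mm, where 182.9 mm means the foot is down and at the stop.
- **Rest of the scene:** the brass and black bars are still upright in the rack, and nothing fell.
- **Robot clear:** the gripper is away from the bar, and the wrist force is near zero.

**What went wrong:**
- The foot first stuck on the floor about 4 mm short of the stop, and the bar pivoted 2.5–3° in the pads. I unloaded it, moved it to the stop and set it down again before releasing.
- A miscounted turn overshot by about 0.1 rad and a move by about 30 mm while the bar was in the air. I corrected both before lowering.

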